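# Pack the filter cartridges down the water-filter tube

## Task

Drop the spare filter cartridge into the clear upright filter tube, on top of the one stuck part-way down. Then take the wooden pusher and press the two down the tube, without hammering, until the lower one bottoms out on the tube floor, and lean on the pusher firmly there for a second to be sure. Stand the pusher upright on its cork coaster again, and leave the other things on the counter where they are.

Things in the scene. Friction and masses are not known exactly. Their poses are not given: they have to be found in the camera images.
- housing: water-filter housing, fixed to the counter: a round grey plastic foot (diameter 110 mm, 10 mm thick) carrying an upright clear plastic tube, outer diameter 60 mm, inner diameter 50 mm (wall 5 mm), open at the top. The tube's rim is 170 mm above the counter, its inner floor (top of the foot) 10 mm above the counter. Origin: centre of the foot's underside; z up
- tube_mouth (a point): centre of the tube's mouth, level with the rim, 170 mm above the counter
- tube_floor (a point): centre of the tube's inner floor, 10 mm above the counter, where the lower cartridge must come to rest; firm rubber, which yields about 1 mm per 8 N of push and springs back. 8 N is only drag; a firm push, by which the stop is felt, is 15 to 25 N; over 45 N is hammering
- lower_top (a point): centre of the top face of the lower cartridge (diameter 44 mm, 60 mm long, white, grey band), upright in the tube. It starts stuck 20 to 45 mm above the floor, drags with about 8 N all the way down, stays where it is left, and stops on the floor, this point then being 60 mm above it
- upper: spare filter cartridge, loose, standing upright on the counter: diameter 44 mm, 60 mm long, lower edge chamfered 3 mm, about 0.1 kg, white with a grey band. It fits loosely in the tube (3 mm all round) and drops freely onto the lower one. Origin: centre of its underside; z along its axis, up
- upper_top (a point): centre of the top face of the spare cartridge, 60 mm above its underside. With both cartridges home it lies 130 mm above the counter, 40 mm below the rim
- pusher: wooden pusher, loose, upright on the coaster: 180 mm tall, about 0.14 kg. From below: flat round foot, diameter 38 mm (to 14 mm height), shaft of diameter 24 mm, a collar of diameter 40 mm from 118 to 126 mm height whose flat top the fingertips can bear on, then the 24 mm grip up to 180 mm. Origin: centre of the foot's underside; z up the shaft
- coaster: round cork coaster stuck to the counter, diameter 90 mm, 5 mm thick. Origin: centre of its underside
- bento: bystander: clear plastic two-tier bento box with white lids, 110 x 170 mm, 98 mm high, loose. Origin: centre of its underside
- penbin: bystander: red plastic tilt-out pen bin with pens, 90 x 150 mm, 110 mm high (pens to 160 mm), loose. Origin: centre of its underside
- bookmark: bystander: flat stainless steel spoon-shaped bookmark, about 125 mm long along its x axis, 36 mm wide at the bowl, 5 mm thick, lying loose. Origin: its underside, near the middle
- cup: bystander: white ceramic cup with a handle, rim diameter 80 mm, 85 mm high, loose. Origin: centre of its underside
- clip: bystander: green plastic binder clip, 51 mm wide along y, 57 mm long with its wire handles, 18 mm high, lying loose. Origin: centre of the clip's underside
- jar: bystander: amber glass jar with a white cap, diameter 60 mm, 100 mm high, loose. Origin: centre of its underside
- can: bystander: can, diameter 74 mm, 110 mm high, loose. Origin: centre of its underside
Mind the look-alikes: they are no part of the job. There is more than one size of the coaster; the one meant has the size given above. What is shaped like the upper but red or yellow is not meant.

How it is judged:
By the outcome, as a careful person would: the job done as asked, in the order asked, and still so for the second after the job is handed in, with the robot touching nothing.
It also fails if it takes over 69 s, if anything falls off the work surface, if the arm or the gripper's body presses on something with over 40 N, if the wrist force passes 120 N, or if a joint passes its speed limit or range.

## Robot

A 6-joint arm with a two-finger parallel gripper is mounted at the origin on the work surface. World frame = base frame: x ahead of the robot, y to its left, z up, the work surface at z = 0. Lengths are in m, angles in rad, forces in N, time in s.
With the tool pointing down it reaches from about 0.375 to 0.9 m from the base axis. Payload 3.1 kg.
Tool frame: the origin (TCP) lies on the centre line of the jaws, within the pads' length; the fingertips stand 8 mm ahead of it and the grasp point (between the pads) lies 11 mm behind it; z points along the fingers, y is the line along which they close (so a half turn about z gives the same grasp; the last joint's range is limited). The gripper opens to 87 mm and grips with 3 to 60 N. Pads are 19 mm wide; open, the fingers measure 117 mm over their backs; the gripper's body (75 mm by 190 mm) begins 51 mm behind the grasp point.
Start: joints at [1.117, 0.527, 1.433, -0, 1.181, -0.178], TCP at [0.17, 0.601, 0.231] pointing down, gripper open.
Joint ranges: [-3.08, 3.08], [-0.75, 2.2], [0.22, 2.44], [-1.43, 4.57], [0, 2.65], [-2.85, 2.85]. Speed limits (rad/s): [2.79, 2.79, 3.14, 3.14, 3.14, 3.14].

## Interface

Orientations are given as a unit quaternion [x, y, z, w].
In Python, from rig import robot gives the robot as it stands. The module is installed in compiled form; this text tells all that it offers.
- The arm moves only by the tool send_rows, never from a script. Its argument "increments" is one flat list of numbers, 7 for each row, row after row: the turn, a rotation vector about the world's x, y, z in rad, then the shift along the world's x, y, z in cm, then the opening, from 0 (shut) to 1 (fully open). A call has 1 to 20 rows; each row shifts and turns the commanded pose from where the row before left it; what a row does not reach is not made up. A row lasts 1/12 s, in which the tool goes at most 41.7 mm and 7.16 degrees, less where a joint would pass 70% of its speed; a pose out of reach is approached as far as the arm can. A call is refused whole if a number of a shift passes 4.17 or a number of a turn 0.125, either way. A call with a gripper value outside its range is refused whole. The fingers move at their own pace and stop on an object; "newtons" is the grip in N (left out, the last holds). Time passes only in rows, so rows that do not move let the fingers close. It gives the time, the measured TCP pose, the force, the opening and the grip force at its end, in the units of the state.
- robot.get_obs(): the state, without advancing time (a new reading comes with each control period).
- robot.camera(name): name is "scene" or "top" or "wrist"; returns a dict with "image" (480x640x3 uint8, red, green, blue), "range_z" (480x640 float32, m along the optical axis (not along the pixel's ray), 0 where there is no reading), "fx", "fy", "cx", "cy" (pixels), "R" (3x3) and "t" (3): a world point X has camera coordinates R X + t. Camera axes: x right, y down, z forward; pixel columns grow to the right and rows downward; lengths in m; the calibration is good to about 2 mm. The wrist camera is an equidistant fisheye: a pixel r from the principal point sees the ray r / f radians off the axis. A picture is of the moment at which its call begins.
- robot.hand_in(): hands the job in; it is judged then, once.
The state is a dict: "time": time; "q": joint angles; "joint_velocities": joint speeds; "joint_torque": joint torques, N m; "position": TCP position; "tool_rot": TCP orientation; "ft_force": force on the tool from outside, world axes, zero at the start; "moment": the same for the moment, N m; "grip_width": finger opening in m; "grip_force": force on a finger pad.
Only numpy, scipy, OpenCV 4.12 (cv2) and the standard library are available. Lean on these libraries where they do the work, as an engineer would, in place of code of your own. Each camera call takes 0.05 s, during which the arm holds its last target. There are 200 camera calls.

## Working session

There is one attempt and no reset: what is moved stays moved. The work goes in short steps, Python scripts to look and compute and a tool call to move; the robot and the scene stay as the last step left them, time stands still between calls to the robot, and variables do not carry over. Pictures are saved under pics/ and viewed, at most 11 in all, crops included, and the job is handed in when it is done.

Besides the shell and the picture viewer there is one more tool, called after "Emit:" in YAML: its name, and indented under it one key for each argument. send_rows: Moves the arm, as the interface text tells. Its arguments: {"type":"object","properties":{"increments":{"type":"array"},"newtons":{"type":"number"}},"required":["increments"]}

```bash
mkdir -p pics
cat > h.py <<'E'
import numpy as np, cv2
from rig import robot
def pix2plane(c,u,v,z):
    d=np.array([(u-c['cx'])/c['fx'],(v-c['cy'])/c['fy'],1.]);R=np.array(c['R']);t=np.array(c['t'])
    o=-R.T@t; r=R.T@d; return o+r*(z-o[2])/r[2]
def cloud(c):
    v,u=np.mgrid[:480,:640]; z=c['range_z']
    P=np.stack([(u-c['cx'])/c['fx']*z,(v-c['cy'])/c['fy']*z,z],-1)
    return (P-np.array(c['t']))@np.array(c['R'])
E
python3 - <<'E'
from h import *
a=robot.camera('top');b=robot.camera('scene')
for n,c in(('top',a),('scene',b)):
    np.savez(n+'.npz',**{k:np.array(v) for k,v in c.items()}); cv2.imwrite(f'pics/{n}1.png',c['image'][...,::-1])
    print(n,c['fx'],-np.array(c['R']).T@c['t'],np.array(c['R']).round(2).tolist())
print(robot.get_obs())
E
```

```text
top 514.6119477472528 [ 0.41307656 -0.04320649  1.22129416] [[0.02, -1.0, -0.01], [-0.99, -0.01, -0.12], [0.12, 0.01, -0.99]]
scene 538.3832713545345 [1.16191301 0.39932082 0.83885258] [[-0.6, 0.8, 0.02], [0.54, 0.42, -0.73], [-0.59, -0.43, -0.68]]
{'time': 0.1, 'q': array([ 1.11651804e+00,  5.28399066e-01,  1.43375826e+00,  4.83924344e-06,
        1.18139171e+00, -1.78521815e-01]), 'joint_velocities': array([-0.00119356, -0.0026002 , -0.0040129 , -0.00030964, -0.00029317,
       -0.00143263]), 'joint_torque': array([-4.84906741e-04, -4.40986490e+01, -1.77150983e+01,  6.34619105e-02,
        5.34413068e-02, -3.53648375e-05]), 'position': array([0.16987263, 0.60081306, 0.22965864]), 'tool_rot': array([ 1.37442645e-01,  9.90509244e-01, -9.28940987e-04, -3.06488668e-04]), 'ft_force': array([ 0.42653986,  0.25871952, -0.50325057]), 'moment': array([ 0.01757972,  0.0028951 , -0.03735879]), 'grip_force': 0.0, 'grip_width': 0.08703127598681965}
```

View pics/top1.png

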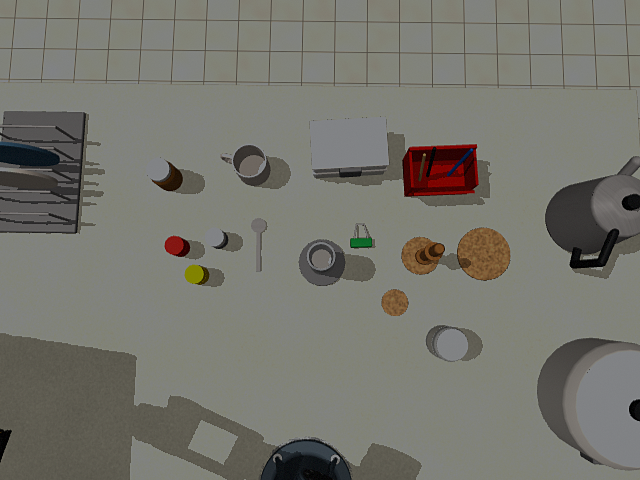

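View pics/scene1.png

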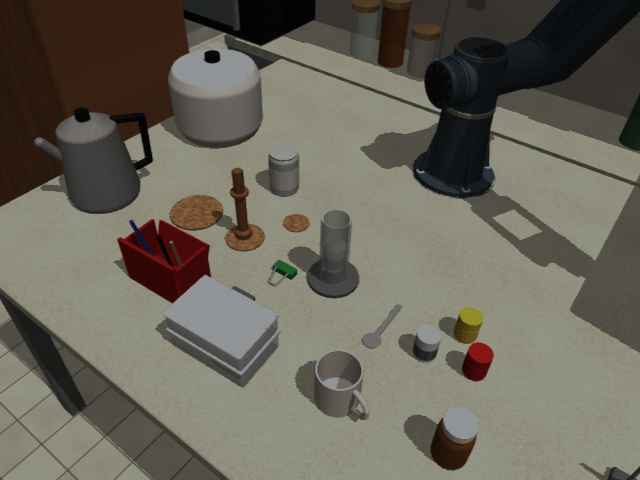

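Top view: the candidates for the spare are white (217,239), red (177,246) and yellow (196,274). I choose the white one with the grey band, which is at scene (427,343). The housing is at (321,262), and the pusher is on the middle-sized coaster at (420,255). The other coasters, at (484,254) and (395,302), are look-alikes.

Run:
```python
from h import *
T=dict(np.load('top.npz'));S=dict(np.load('scene.npz'))
def sel(P,xy,r,z0,z1):
    return (np.hypot(P[...,0]-xy[0],P[...,1]-xy[1])<r)&(P[...,2]>z0)&(P[...,2]<z1)
g={'cart':(217,239,.06,.04,.05,.07),'tube':(321,257,.17,.05,.16,.18),'push':(438,249,.18,.03,.172,.19),'coaster':(420,255,.005,.07,.003,.03),'foot':(321,262,.01,.08,.006,.02)}
for n,(u,v,z,r,z0,z1) in g.items():
    p=pix2plane(T,u,v,z)
    print(n,p.round(4))
    for nm,c in (('T',T),('S',S)):
        P=cloud(c); m=sel(P,p,r,z0,z1)&(c['range_z']>0)
        if m.sum()>5:
            (cc,rad)=cv2.minEnclosingCircle(P[m][:,:2].astype(np.float32)); print('  ',nm,m.sum(),np.round(cc,4),round(rad,4),np.median(P[m][:,2]).round(4))
# coaster contour via colour
hsv=cv2.cvtColor(T['image'],cv2.COLOR_RGB2HSV)
m=((hsv[...,0]<20)&(hsv[...,1]>90)&(hsv[...,2]>80)).astype(np.uint8)
for c in cv2.findContours(m,0,2)[0]:
    if cv2.contourArea(c)>100: (u,v),r=cv2.minEnclosingCircle(c); print('cork',u,v,r,pix2plane(T,u,v,.005).round(4), cv2.boundingRect(c))
# bystanders xy,heights
for n,u,v,z in(('red',177,246,.06),('yel',196,274,.06),('bookm',259,245,0),('clip',361,240,.01),('jar',450,344,.1),('bento',349,145,.098),('penb',440,170,.11),('cup',251,165,.085)): print(n,pix2plane(T,u,v,z).round(3))
cr=cv2.resize(np.hstack([S['image'][300:400,380:510],S['image'][190:310,290:420][:100]]),None,fx=3,fy=3,interpolation=2)
cv2.imwrite('pics/crop1.png',cr[...,::-1])
```

```text
cart [0.5531 0.2078 0.06  ]
   T 299 [0.5591 0.2146] 0.0226 0.0593
   S 455 [0.5599 0.2172] 0.0235 0.06
tube [ 0.5059 -0.0309  0.17  ]
   T 221 [ 0.5083 -0.0302] 0.03 0.1689
   S 360 [ 0.5094 -0.0281] 0.0318 0.168
push [ 0.5249 -0.2684  0.18  ]
   T 120 [ 0.5263 -0.2691] 0.0122 0.183
   S 113 [ 0.5282 -0.2662] 0.0137 0.1825
coaster [ 0.5287 -0.2635  0.005 ]
   T 804 [ 0.5288 -0.264 ] 0.0693 0.0056
   S 815 [ 0.5288 -0.2624] 0.0696 0.0058
foot [ 0.5081 -0.0292  0.01  ]
   T 897 [ 0.5067 -0.041 ] 0.0759 0.0097
   S 976 [ 0.5164 -0.0392] 0.0672 0.0104
cork 394.35052490234375 302.3634033203125 13.46491813659668 [ 0.4163 -0.2026  0.005 ] (382, 289, 26, 27)
cork 420.83673095703125 254.46939086914062 19.63197135925293 [ 0.53   -0.2655  0.005 ] (402, 237, 38, 38)
cork 174.0 245.0 10.049975395202637 [0.5438 0.3217 0.005 ] (164, 235, 20, 21)
cork 483.5 253.5 26.879459381103516 [ 0.5346 -0.4138  0.005 ] (458, 228, 52, 52)
cork 444.0 192.5 30.10408592224121 [ 0.6805 -0.3221  0.005 ] (414, 190, 61, 6)
cork 436.5 168.0 32.33042526245117 [ 0.7407 -0.3048  0.005 ] (409, 151, 56, 37)
cork 442.5 146.0 33.55974578857422 [ 0.7957 -0.3199  0.005 ] (409, 144, 68, 6)
red [0.536 0.298 0.06 ]
yel [0.473 0.252 0.06 ]
bookm [0.547 0.12  0.   ]
clip [ 0.562 -0.123  0.01 ]
jar [ 0.329 -0.309  0.1  ]
bento [ 0.766 -0.089  0.098]
penb [ 0.708 -0.29   0.11 ]
cup [0.72  0.132 0.085]
```

View pics/crop1.png

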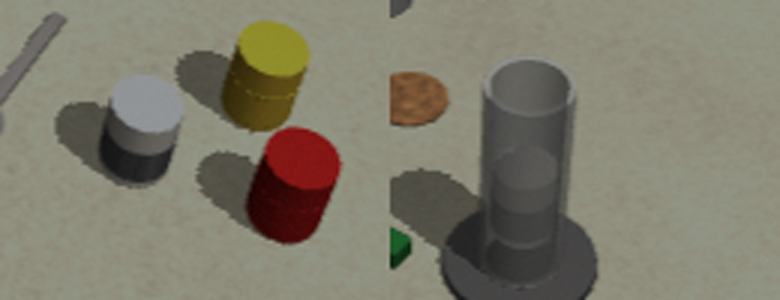

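The crop confirms it: the white spare with its grey band is at left, apart from the red and yellow ones, and the tube at right has the stuck cartridge inside. Next I move above the spare.

Emit:
send_rows:
  increments: [0,0,-0.039,2.43,-2.41,-0.4,0.8,0,0,-0.039,2.43,-2.41,-0.4,0.8,0,0,-0.039,2.43,-2.41,-0.4,0.8,0,0,-0.039,2.43,-2.41,-0.4,0.8,0,0,-0.039,2.43,-2.41,-0.4,0.8,0,0,-0.039,2.43,-2.41,-0.4,0.8,0,0,-0.039,2.43,-2.41,-0.4,0.8,0,0,-0.039,2.43,-2.41,-0.4,0.8,0,0,-0.039,2.43,-2.41,-0.4,0.8,0,0,-0.039,2.43,-2.41,-0.4,0.8,0,0,-0.039,2.43,-2.41,-0.4,0.8,0,0,-0.039,2.43,-2.41,-0.4,0.8,0,0,-0.039,2.43,-2.41,-0.4,0.8,0,0,-0.039,2.43,-2.41,-0.4,0.8,0,0,-0.039,2.43,-2.41,-0.4,0.8,0,0,-0.039,2.43,-2.41,-0.4,0.8,0,0,0,0,0,0,0.8,0,0,0,0,0,0,0.8]
  newtons: 15

```text
time: 1.6
position: [0.56, 0.2141, 0.1658]
tool_rot: [0.436, 0.9, -0.0, -0.0]
ft_force: [-1.1, 0.1, -0.6]
grip_width: 0.0696
grip_force: 0.0
```

```bash
cat >> h.py <<'E'
def proj(c,X):
    p=np.array(c['R'])@np.array(X)+np.array(c['t']); th=np.arctan2(np.hypot(p[0],p[1]),p[2]); ph=np.arctan2(p[1],p[0])
    return c['cx']+c['fx']*th*np.cos(ph), c['cy']+c['fy']*th*np.sin(ph)
def fplane(c,u,v,z):
    x,y=(u-c['cx'])/c['fx'],(v-c['cy'])/c['fy'];th=np.hypot(x,y);s=np.sin(th)/max(th,1e-9)
    R=np.array(c['R']);o=-R.T@np.array(c['t']);r=R.T@np.array([x*s,y*s,np.cos(th)])
    return o+r*(z-o[2])/r[2]
E
python3 - <<'E'
from h import *
o=robot.get_obs();print(o['position'],o['tool_rot'],o['q'],o['grip_width'],o['ft_force'])
w=robot.camera('wrist');cv2.imwrite('pics/w1.png',w['image'][...,::-1]);np.savez('w1.npz',**{k:np.array(v) for k,v in w.items()})
print('expect',proj(w,[.5595,.2159,.06]))
E
```

```text
[0.55995131 0.21408105 0.16575212] [ 4.36384727e-01  8.99760033e-01 -2.41592652e-04 -4.41477662e-04] [ 1.78872507e-01  5.72681603e-01  1.55971500e+00  1.53742454e-04
  1.01019412e+00 -4.88852108e-01] 0.06958096445138387 [-1.06015588  0.13586532 -0.62797125]
expect (np.float64(315.9561187292518), np.float64(236.30018551764232))
```

View pics/w1.png

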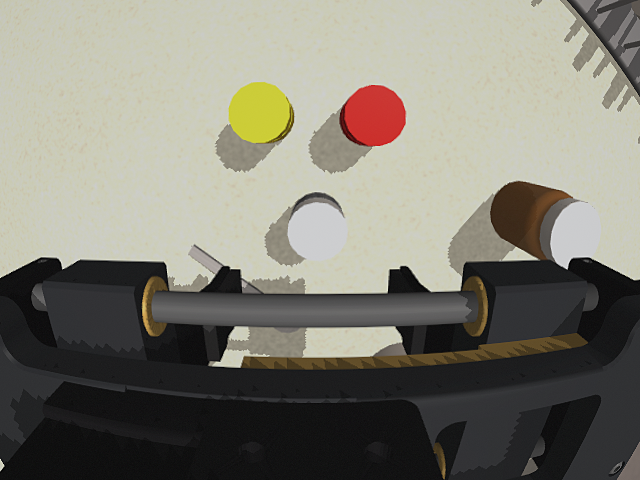

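Wrist view: the white disc is at about (317,230), ahead of the fingers. Yellow (260,112) and red (373,115) are clear of the jaws.

Run:
```python
from h import *
w=dict(np.load('w1.npz'));im=w['image'].astype(int)
m=((im.min(-1)>195)&(im.max(-1)-im.min(-1)<12)).astype(np.uint8);m[:180]=0;m[275:]=0;m[:,:270]=0;m[:,365:]=0
c=max(cv2.findContours(m,0,1)[0],key=cv2.contourArea);(u,v),r=cv2.minEnclosingCircle(c);print(u,v,r,fplane(w,u,v,.06),w['fx'])
P=c[:,0,:].astype(float);q=np.array([fplane(w,a,b,.06)[:2] for a,b in P]).astype(np.float32);print(cv2.minEnclosingCircle(q))
```

```text
318.5799865722656 230.17532348632812 31.32558822631836 [0.55815981 0.22063856 0.06      ] 371.64829954431775
((0.5589110255241394, 0.2200184464454651), 0.022859737277030945)
```

Emit:
send_rows:
  increments: [0,0,0,-0.1,0.4,-2,0.8,0,0,0,0,0,-2,0.8,0,0,0,0,0,-2,0.8,0,0,0,0,0,-2,0.8,0,0,0,0,0,-2,0.8,0,0,0,0,0,-1.5,0.8,0,0,0,0,0,-1.2,0.8,0,0,0,0,0,0,0.8,0,0,0,0,0,0,0.4,0,0,0,0,0,0,0.4,0,0,0,0,0,0,0.4,0,0,0,0,0,0,0.4,0,0,0,0,0,0,0.4]
  newtons: 15

```text
time: 2.73
position: [0.5584, 0.2198, 0.0405]
tool_rot: [0.435, 0.9, 0.0, 0.001]
ft_force: [0.3, 0.1, 0.6]
grip_width: 0.0439
grip_force: 0.6
```

Emit:
send_rows:
  increments: [0,0,0,0,0,0,0.3,0,0,0,0,0,0,0.3,0,0,0,0,0,1,0.3,0,0,0,0,0,3,0.3,0,0,0,0,0,3.5,0.3,0,0,0,0,0,3.5,0.3,0,0,0,0,0,3.5,0.3,0,0,0,0,0,3,0.3,0,0,0,0,0,2,0.3,0,0,0,0,0,0,0.3]

```text
time: 3.57
position: [0.5607, 0.2204, 0.2403]
tool_rot: [0.435, 0.901, 0.003, 0.004]
ft_force: [0.6, -0.1, -0.9]
grip_width: 0.0437
grip_force: 15.0
```

Emit:
send_rows:
  increments: [0,0,0,-0.3,-1.5,0,0.3,0,0,0,-0.6,-3,0,0.3,0,0,0,-0.6,-3,0,0.3,0,0,0,-0.7,-3.1,0,0.3,0,0,0,-0.7,-3.1,0,0.3,0,0,0,-0.7,-3.1,0,0.3,0,0,0,-0.6,-3,0,0.3,0,0,0,-0.5,-2.7,0,0.3,0,0,0,-0.4,-2,0,0.3,0,0,0,-0.1,-0.5,0,0.3,0,0,0,0,0,0,0.3,0,0,0,0,0,0,0.3]

```text
time: 4.57
position: [0.5049, -0.03, 0.2335]
tool_rot: [0.435, 0.9, 0.0, -0.001]
ft_force: [0.6, -0.7, -1.2]
grip_width: 0.0434
grip_force: 15.0
```

Run:
```python
from h import *
o=robot.get_obs();print(o['position'],o['tool_rot'],o['ft_force'])
s=robot.camera('scene');w=robot.camera('wrist')
np.savez('s2.npz',**{k:np.array(v) for k,v in s.items()});np.savez('w2.npz',**{k:np.array(v) for k,v in w.items()})
def pp(c,X):
    p=np.array(c['R'])@np.array(X)+np.array(c['t']);return c['cx']+c['fx']*p[0]/p[2],c['cy']+c['fy']*p[1]/p[2]
u,v=map(int,pp(s,[.509,-.029,.19]));print(u,v)
a=cv2.resize(s['image'][v-80:v+80,u-80:u+80],(480,480),interpolation=2);b=w['image'][:,80:560]
b=cv2.resize(b,(320,320)); b=np.vstack([b,np.zeros((160,320,3),np.uint8)])
cv2.imwrite('pics/s2.png',np.hstack([a,b])[...,::-1])
```

```text
[ 0.50494054 -0.03003117  0.23349249] [ 4.35408284e-01  9.00231958e-01  1.70819158e-05 -1.43125266e-03] [ 0.55636533 -0.66807519 -1.16819513]
336 210
```

View pics/s2.png

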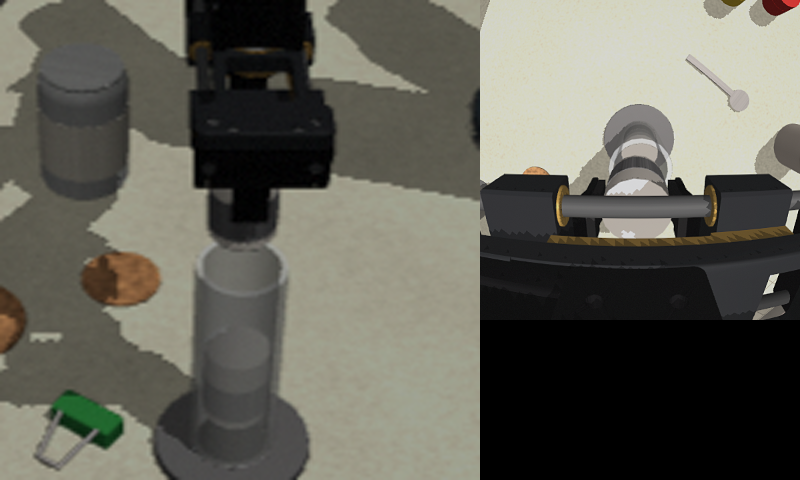

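Scene crop: the cartridge bottom at crop (243,230) hangs over the tube rim at (240,268), nearly in line. I fit circles to both from the same view to get the remaining offset.

```bash
cat >> h.py <<'E'
from scipy.optimize import least_squares
def fitc(P,r,x0):
    return least_squares(lambda a:np.hypot(P[:,0]-a[0],P[:,1]-a[1])-r,x0,loss='soft_l1',f_scale=.001)
E
python3 - <<'E'
from h import *
t=robot.camera('top');print(robot.get_obs()['position'])
s=dict(np.load('s2.npz'));s1=dict(np.load('scene.npz'))
for n,c,z0,z1,r in(('cart',s,.196,.215,.022),('tube',s1,.05,.16,.03),('tubeS2',s,.05,.16,.03),('tubeT?',s1,.165,.175,.0275),('rimS2',s,.165,.175,.0275)):
    P=cloud(c);m=(np.hypot(P[...,0]-.509,P[...,1]+.029)<.045)&(P[...,2]>z0)&(P[...,2]<z1)&(c['range_z']>0);Q=P[m]
    if len(Q)<10: print(n,len(Q));continue
    f=fitc(Q,r,[.509,-.029]);print(n,len(Q),f.x.round(4),'res',np.abs(f.fun).mean().round(4))
E
```

```text
[ 0.50570407 -0.0291024   0.23411681]
cart 165 [ 0.5056 -0.0326] res 0.001
tube 1442 [ 0.5086 -0.0292] res 0.0016
tubeS2 1443 [ 0.5086 -0.0292] res 0.0017
tubeT? 243 [ 0.5102 -0.0282] res 0.0014
rimS2 205 [ 0.51  -0.028] res 0.0015
```

Emit:
send_rows:
  increments: [0,0,0,0.3,0.3,0,0.3,0,0,0,0,0,0,0.3,0,0,0,0,0,-1,0.3,0,0,0,0,0,-0.8,0.3,0,0,0,0,0,-0.6,0.3,0,0,0,0,0,-0.5,0.3,0,0,0,0,0,-0.4,0.3,0,0,0,0,0,0,0.3,0,0,0,0,0,0,0.3]

```text
time: 5.47
position: [0.5089, -0.0272, 0.2013]
tool_rot: [0.435, 0.9, -0.0, -0.0]
ft_force: [-0.5, 0.5, -0.5]
grip_width: 0.0435
grip_force: 15.0
```

Emit:
send_rows:
  increments: [0,0,0,0,0,-0.5,0.3,0,0,0,0,0,-0.5,0.3,0,0,0,0,0,-0.4,0.3,0,0,0,0,0,-0.2,0.3,0,0,0,0,0,0,0.3,0,0,0,0,0,0,0.3]

```text
time: 5.97
position: [0.5089, -0.0272, 0.1854]
tool_rot: [0.435, 0.9, -0.0, -0.0]
ft_force: [-0.2, -0.8, -0.4]
grip_width: 0.0435
grip_force: 15.0
```

Run:
```python
from h import *
o=robot.get_obs();print(o['position'],o['ft_force'])
s=robot.camera('scene');np.savez('s3.npz',**{k:np.array(v) for k,v in s.items()})
cv2.imwrite('pics/s3.png',cv2.resize(s['image'][140:300,256:416],(480,480),interpolation=2)[...,::-1])
```

```text
[ 0.50888742 -0.02723427  0.18535577] [-0.23608241 -0.81397541 -0.37435558]
```

View pics/s3.png

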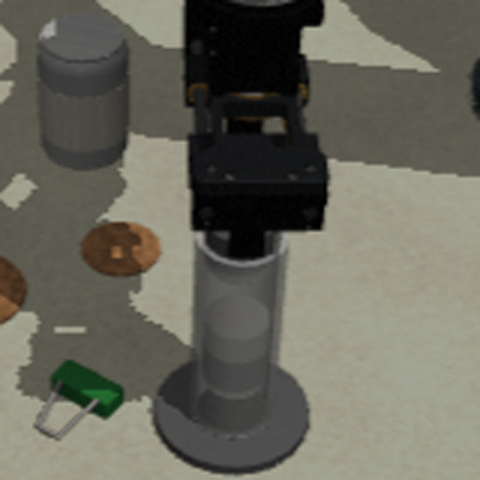

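The cartridge's lower end is inside the rim at (240,245), with no side force. I release it to drop, then rise.

Emit:
send_rows:
  increments: [0,0,0,0,0,0,0.7,0,0,0,0,0,0,0.7,0,0,0,0,0,0,0.7,0,0,0,0,0,0,0.7,0,0,0,0,0,0,0.7,0,0,0,0,0,1,0.7,0,0,0,0,0,3,0.7,0,0,0,0,0,3,0.7,0,0,0,0,0,0,0.7]

```text
time: 6.77
position: [0.5125, -0.0281, 0.2608]
tool_rot: [0.435, 0.901, 0.001, 0.006]
ft_force: [1.4, 0.4, 0.5]
grip_width: 0.0608
grip_force: 0.0
```

Run:
```python
from h import *
o=robot.get_obs();print(o['position'],o['ft_force'],o['grip_width'])
s=robot.camera('scene');s1=dict(np.load('scene.npz'))
cv2.imwrite('pics/s4.png',cv2.resize(s['image'][140:300,256:416],(480,480),interpolation=2)[...,::-1])
for n,c in(('T',dict(np.load('top.npz'))),('S',s1)):
  P=cloud(c)
  for z0,z1,r in((.172,.19,None),(.133,.17,.012),(.125,.14,.02),(.03,.11,.012),(.007,.018,.019)):
    m=(np.hypot(P[...,0]-.527,P[...,1]+.267)<.035)&(P[...,2]>z0)&(P[...,2]<z1)&(c['range_z']>0);Q=P[m]
    if len(Q)>8:
        f=fitc(Q,r or .01,[.527,-.267]);print(n,z0,len(Q),f.x.round(4) if r else Q.mean(0).round(4),np.abs(f.fun).mean().round(4))
```

```text
[ 0.5124907  -0.028073    0.26078159] [1.3710977  0.41378352 0.50515709] 0.060834333851034546
T 0.172 120 [ 0.5253 -0.268   0.183 ] 0.0025
T 0.133 57 [ 0.526  -0.2695] 0.0014
T 0.125 142 [ 0.5284 -0.274 ] 0.0029
T 0.03 50 [ 0.5264 -0.2699] 0.0002
T 0.007 77 [ 0.5252 -0.2669] 0.0067
S 0.172 113 [ 0.5304 -0.2643  0.1814] 0.0021
S 0.133 166 [ 0.5264 -0.2689] 0.0012
S 0.125 157 [ 0.5236 -0.2719] 0.0036
S 0.03 306 [ 0.5263 -0.2687] 0.0011
S 0.007 104 [ 0.5267 -0.2684] 0.0049
```

View pics/s4.png

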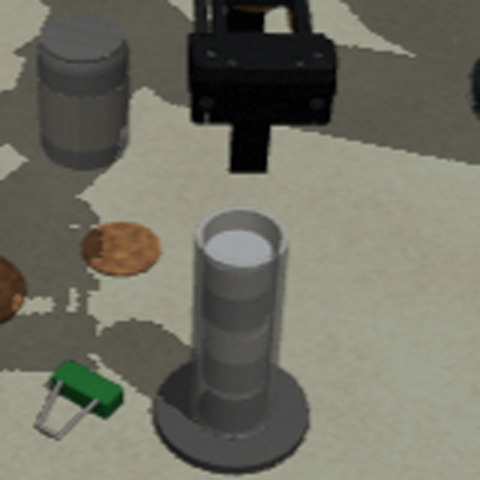

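The spare has dropped onto the stuck one: its white top is at crop (238,248), inside the rim. I go to the pusher at about (0.526,-0.269).

Emit:
send_rows:
  increments: [0,0,0,0.17,-1.2,0,0.7,0,0,0,0.17,-2.5,0,0.7,0,0,0,0.17,-3,0,0.7,0,0,0,0.17,-3.2,0,0.7,0,0,0,0.17,-3.2,0,0.7,0,0,0,0.17,-3.2,0,0.7,0,0,0,0.17,-3,0,0.7,0,0,0,0.17,-2.5,0,0.7,0,0,0,0.17,-1.6,0,0.7,0,0,0,0.17,-0.8,0,0.7,0,0,0,0,0,-1.5,0.7,0,0,0,0,0,-2,0.7,0,0,0,0,0,-1.5,0.7,0,0,0,0,0,-0.5,0.7,0,0,0,0,0,0,0.7,0,0,0,0,0,0,0.7,0,0,0,0,0,0,0.7,0,0,0,0,0,0,0.7]

```text
time: 8.32
position: [0.5266, -0.2694, 0.2017]
tool_rot: [0.435, 0.901, -0.0, 0.001]
ft_force: [0.8, 1.1, -0.2]
grip_width: 0.0609
grip_force: 0.0
```

Run:
```python
from h import *
o=robot.get_obs();print(o['position'],o['tool_rot'],o['ft_force'],o['grip_width'])
w=robot.camera('wrist');cv2.imwrite('pics/w5.png',w['image'][...,::-1])
print(proj(w,[.5263,-.269,.185]),proj(w,[.5263,-.269,.131]))
```

```text
[ 0.52662826 -0.26941602  0.20166336] [ 4.34687626e-01  9.00580636e-01 -2.14622226e-04  1.06751414e-03] [ 0.79584265  1.09253556 -0.23899603] 0.060930272275495426
(np.float64(314.81542445605004), np.float64(283.22300082302667)) (np.float64(314.7018979839272), np.float64(251.51443841076227))
```

View pics/w5.png

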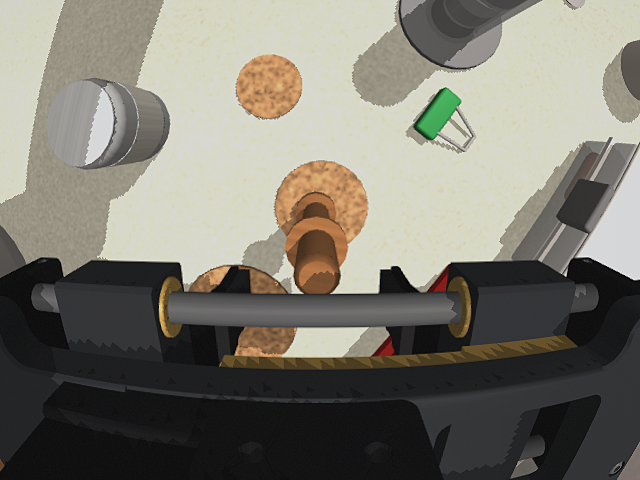

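Wrist view: the pusher top is at (317,280) between the fingers, on the middle-sized coaster at (320,205), and the fingers clear everything else. Down I go.

Emit:
send_rows:
  increments: [0,0,0,0,0,-1.5,0.7,0,0,0,0,0,-1.5,0.7,0,0,0,0,0,-1.5,0.7,0,0,0,0,0,-0.8,0.7,0,0,0,0,0,-0.4,0.7,0,0,0,0,0,0,0.7,0,0,0,0,0,0,0.7,0,0,0,0,0,0,0.7]

```text
time: 9.03
position: [0.5265, -0.2697, 0.1444]
tool_rot: [0.435, 0.901, -0.0, 0.001]
ft_force: [-0.6, -1.2, -0.3]
grip_width: 0.0611
grip_force: 0.0
```

Emit:
send_rows:
  increments: [0,0,0,0,0,-0.4,0.7,0,0,0,0,0,0,0.7,0,0,0,0,0,0,0.2,0,0,0,0,0,0,0.1,0,0,0,0,0,0,0.1,0,0,0,0,0,0,0.1,0,0,0,0,0,0,0.1,0,0,0,0,0,0,0.1,0,0,0,0,0,0,0.1,0,0,0,0,0,0,0.1]
  newtons: 40

```text
time: 9.87
position: [0.5261, -0.2692, 0.1396]
tool_rot: [0.435, 0.9, 0.0, 0.0]
ft_force: [1.5, 0.5, -0.3]
grip_width: 0.0231
grip_force: 40.0
```

Emit:
send_rows:
  increments: [0,0,0,0,0,1,0.1,0,0,0,0,0,2.5,0.1,0,0,0,0,0,3.5,0.1,0,0,0,0,0,3.5,0.1,0,0,0,0,0,3.5,0.1,0,0,0,0,0,3,0.1,0,0,0,0,0,2,0.1,0,0,0,0,0,0.7,0.1,0,0,0,0,0,0,0.1,0,0,0,0,0,0,0.1,0,0,0,0,0,0,0.1]

```text
time: 10.78
position: [0.5249, -0.2684, 0.3344]
tool_rot: [0.435, 0.9, 0.0, -0.002]
ft_force: [-0.2, 0.8, -1.5]
grip_width: 0.0231
grip_force: 40.0
```

Emit:
send_rows:
  increments: [0,0,0,-0.17,1.2,0,0.1,0,0,0,-0.17,2.5,0,0.1,0,0,0,-0.17,3,0,0.1,0,0,0,-0.17,3.2,0,0.1,0,0,0,-0.17,3.2,0,0.1,0,0,0,-0.17,3.2,0,0.1,0,0,0,-0.17,3,0,0.1,0,0,0,-0.17,2.5,0,0.1,0,0,0,-0.17,1.6,0,0.1,0,0,0,-0.17,0.7,0,0.1,0,0,0,0,0,0,0.1,0,0,0,0,0,0,0.1,0,0,0,0,0,0,0.1,0,0,0,0,0,0,0.1,0,0,0,0,0,0,0.1]

```text
time: 12.03
position: [0.5091, -0.0293, 0.3364]
tool_rot: [0.436, 0.9, -0.0, -0.0]
ft_force: [-0.0, 0.0, -1.7]
grip_width: 0.0232
grip_force: 40.0
```

Run:
```python
from h import *
o=robot.get_obs();print(o['position'],o['tool_rot'],o['ft_force'])
c=robot.camera('scene');np.savez('s6.npz',**{k:np.array(v) for k,v in c.items()});P=cloud(c)
for z0,z1,r in((.195,.207,.019),(.222,.255,.012),(.255,.305,.012)):
    m=(np.hypot(P[...,0]-.509,P[...,1]+.029)<.035)&(P[...,2]>z0)&(P[...,2]<z1)&(c['range_z']>0);Q=P[m]
    if len(Q)>8:
        f=fitc(Q,r,[.509,-.029]);print(z0,len(Q),f.x.round(4),np.abs(f.fun).mean().round(4),Q[:,2].min())
```

```text
[ 0.50913667 -0.02927107  0.33638972] [ 4.35589806e-01  9.00145271e-01 -1.05046967e-04 -2.84190591e-05] [-0.01739448  0.02034029 -1.70545597]
0.195 39 [ 0.5081 -0.0293] 0.0006 0.20188804567146848
0.222 201 [ 0.5083 -0.0294] 0.0009 0.22202546177298657
0.255 309 [ 0.5082 -0.0295] 0.0009 0.2555279156802841
```

The pusher is vertical and centred over the tube. I descend, then press slowly.

Emit:
send_rows:
  increments: [0,0,0,0.05,0.05,-0.8,0.1,0,0,0,0,0,-0.8,0.1,0,0,0,0,0,-0.5,0.1,0,0,0,0,0,-0.3,0.1,0,0,0,0,0,-0.2,0.1,0,0,0,0,0,-0.2,0.1,0,0,0,0,0,-0.2,0.1,0,0,0,0,0,-0.2,0.1,0,0,0,0,0,-0.2,0.1,0,0,0,0,0,-0.2,0.1,0,0,0,0,0,-0.2,0.1,0,0,0,0,0,-0.2,0.1,0,0,0,0,0,-0.2,0.1,0,0,0,0,0,-0.2,0.1]

```text
time: 13.25
position: [0.5095, -0.0277, 0.2924]
tool_rot: [0.435, 0.9, -0.0, 0.0]
ft_force: [0.1, -0.3, -1.9]
grip_width: 0.0233
grip_force: 40.0
```

Emit:
send_rows:
  increments: [0,0,0,0,0,-0.15,0.1,0,0,0,0,0,-0.15,0.1,0,0,0,0,0,-0.15,0.1,0,0,0,0,0,-0.15,0.1,0,0,0,0,0,-0.15,0.1,0,0,0,0,0,-0.15,0.1,0,0,0,0,0,-0.15,0.1,0,0,0,0,0,-0.15,0.1,0,0,0,0,0,-0.15,0.1,0,0,0,0,0,-0.15,0.1]

```text
time: 14.08
position: [0.5096, -0.0278, 0.2775]
tool_rot: [0.435, 0.901, 0.0, 0.0]
ft_force: [-1.9, -0.9, 4.6]
grip_width: 0.0232
grip_force: 40.0
```

Emit:
send_rows:
  increments: [0,0,0,0,0,-0.1,0.1,0,0,0,0,0,-0.1,0.1,0,0,0,0,0,-0.1,0.1,0,0,0,0,0,-0.1,0.1,0,0,0,0,0,-0.1,0.1,0,0,0,0,0,-0.1,0.1,0,0,0,0,0,-0.1,0.1,0,0,0,0,0,-0.1,0.1,0,0,0,0,0,-0.1,0.1,0,0,0,0,0,-0.1,0.1]

```text
time: 14.92
position: [0.5095, -0.0277, 0.2675]
tool_rot: [0.435, 0.901, -0.0, 0.0]
ft_force: [0.0, -0.1, 5.3]
grip_width: 0.0233
grip_force: 40.0
```

Emit:
send_rows:
  increments: [0,0,0,0,0,-0.1,0.1,0,0,0,0,0,-0.1,0.1,0,0,0,0,0,-0.1,0.1,0,0,0,0,0,-0.05,0.1,0,0,0,0,0,0,0.1]

```text
time: 15.33
position: [0.5094, -0.0277, 0.2639]
tool_rot: [0.435, 0.9, -0.0, -0.0]
ft_force: [-0.3, 1.0, 3.6]
grip_width: 0.023
grip_force: 40.0
```

Emit:
send_rows:
  increments: [0,0,0,0,0,-0.07,0.1,0,0,0,0,0,-0.07,0.1,0,0,0,0,0,-0.06,0.1]

```text
time: 15.58
position: [0.5098, -0.0278, 0.2627]
tool_rot: [0.435, 0.9, 0.0, 0.0]
ft_force: [-0.2, -0.3, 9.6]
grip_width: 0.023
grip_force: 40.0
```

Emit:
send_rows:
  increments: [0,0,0,0,0,-0.06,0.1,0,0,0,0,0,-0.06,0.1,0,0,0,0,0,0,0.1]

```text
time: 15.83
position: [0.51, -0.0279, 0.2623]
tool_rot: [0.435, 0.901, 0.0, 0.001]
ft_force: [-1.4, 0.5, 13.1]
grip_width: 0.0234
grip_force: 40.0
```

Emit:
send_rows:
  increments: [0,0,0,0,0,-0.06,0.1,0,0,0,0,0,-0.05,0.1,0,0,0,0,0,0,0.1,0,0,0,0,0,0,0.1]

```text
time: 16.17
position: [0.5102, -0.028, 0.2619]
tool_rot: [0.435, 0.901, 0.0, 0.001]
ft_force: [-1.8, -0.0, 15.9]
grip_width: 0.0235
grip_force: 40.0
```

Emit:
send_rows:
  increments: [0,0,0,0,0,-0.06,0.1,0,0,0,0,0,-0.06,0.1,0,0,0,0,0,0,0.1,0,0,0,0,0,0,0.1,0,0,0,0,0,0,0.1,0,0,0,0,0,0,0.1,0,0,0,0,0,0,0.1,0,0,0,0,0,0,0.1,0,0,0,0,0,0,0.1,0,0,0,0,0,0,0.1,0,0,0,0,0,0,0.1,0,0,0,0,0,0,0.1,0,0,0,0,0,0,0.1,0,0,0,0,0,0,0.1,0,0,0,0,0,0,0.1,0,0,0,0,0,0,0.1,0,0,0,0,0,0,0.1,0,0,0,0,0,0,0.1]

```text
time: 17.67
position: [0.5104, -0.028, 0.2614]
tool_rot: [0.435, 0.901, 0.0, 0.002]
ft_force: [-2.0, 0.2, 19.6]
grip_width: 0.0234
grip_force: 40.2
```

Run:
```python
from h import *
print(robot.get_obs()['position'],robot.get_obs()['ft_force'])
c=robot.camera('scene')
cv2.imwrite('pics/s7.png',cv2.resize(c['image'][140:300,256:416],(480,480),interpolation=2)[...,::-1])
```

```text
[ 0.51039663 -0.02804502  0.26142694] [-2.04562492  0.23229069 19.63053557]
```

View pics/s7.png

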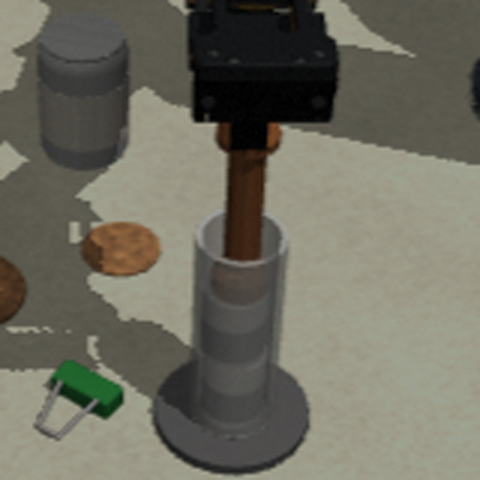

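Pressing on the stop: the pusher foot is down in the tube at crop (240,280), with about 20 N held for over a second. The TCP height matches the floor stop, so I withdraw.

Emit:
send_rows:
  increments: [0,0,0,0,0,0.2,0.1,0,0,0,0,0,0.4,0.1,0,0,0,0,0,0.8,0.1,0,0,0,0,0,1.2,0.1,0,0,0,0,0,1.6,0.1,0,0,0,0,0,1.6,0.1,0,0,0,0,0,1.2,0.1,0,0,0,0,0,0.8,0.1,0,0,0,0,0,0,0.1,0,0,0,0,0,0,0.1]

```text
time: 18.55
position: [0.5091, -0.0276, 0.336]
tool_rot: [0.435, 0.9, -0.0, -0.0]
ft_force: [-1.3, -0.4, -1.6]
grip_width: 0.023
grip_force: 40.0
```

Emit:
send_rows:
  increments: [0,0,0,0.17,-1.2,0,0.1,0,0,0,0.17,-2.5,0,0.1,0,0,0,0.17,-3,0,0.1,0,0,0,0.17,-3.2,0,0.1,0,0,0,0.17,-3.2,0,0.1,0,0,0,0.17,-3.2,0,0.1,0,0,0,0.17,-3,0,0.1,0,0,0,0.17,-2.5,0,0.1,0,0,0,0.17,-1.6,0,0.1,0,0,0,0.17,-0.7,0,0.1,0,0,0,0,0,0,0.1,0,0,0,0,0,0,0.1,0,0,0,0,0,0,0.1,0,0,0,0,0,0,0.1]

```text
time: 19.72
position: [0.5264, -0.2671, 0.3366]
tool_rot: [0.434, 0.901, 0.0, -0.0]
ft_force: [0.0, 1.0, -1.5]
grip_width: 0.0231
grip_force: 40.0
```

Run:
```python
from h import *
o=robot.get_obs();print(o['position'],o['ft_force'],o['tool_rot'])
c=robot.camera('scene');P=cloud(c)
z=o['position'][2]-.1346
for a,b,r in((-.01,.010,.019),(.02,.06,.012),(.06,.11,.012)):
    m=(np.hypot(P[...,0]-.527,P[...,1]+.269)<.035)&(P[...,2]>z+a)&(P[...,2]<z+b)&(c['range_z']>0);Q=P[m]
    if len(Q)>8: f=fitc(Q,r,[.527,-.269]);print(len(Q),f.x.round(4),Q[:,2].min()-z)
m=(np.hypot(P[...,0]-.509,P[...,1]+.029)<.02)&(P[...,2]>.1)&(P[...,2]<.16);print('upper top z',len(P[m]),np.percentile(P[m][:,2],[10,50,90]) if m.any() else '')
cv2.imwrite('pics/s8.png',cv2.resize(c['image'][100:300,200:400],(600,600),interpolation=2)[...,::-1])
```

```text
[ 0.52642399 -0.26709467  0.33663043] [ 0.01550238  0.98768985 -1.47607541] [ 4.34053488e-01  9.00887027e-01  2.49191887e-04 -2.68103924e-04]
69 [ 0.5254 -0.2673] -0.0009500326669856229
214 [ 0.5257 -0.2672] 0.020019308905629196
287 [ 0.5254 -0.2673] 0.06011876432544205
upper top z 0
```

View pics/s8.png

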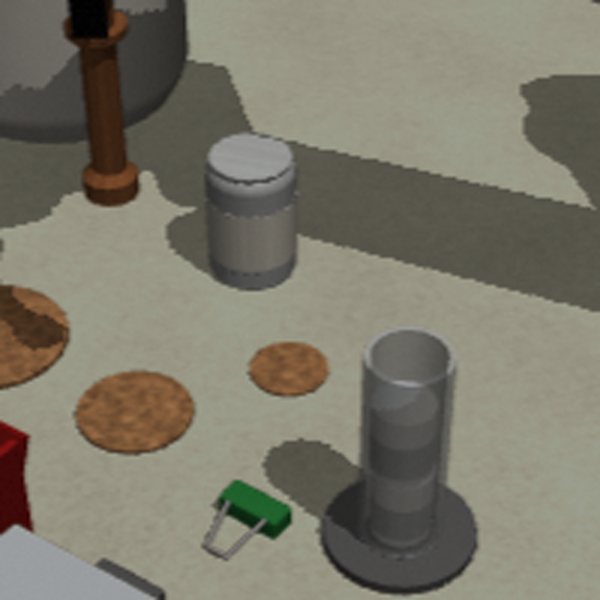

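Both cartridges are home: the upper top is well below the rim, at (405,400). The coaster is clear at (135,410), so I lower the pusher onto it.

Emit:
send_rows:
  increments: [0,0,0,0.1,0,-1,0.1,0,0,0,0,0,-2.5,0.1,0,0,0,0,0,-3,0.1,0,0,0,0,0,-3,0.1,0,0,0,0,0,-3,0.1,0,0,0,0,0,-2.5,0.1,0,0,0,0,0,-1.8,0.1,0,0,0,0,0,-1,0.1,0,0,0,0,0,-0.6,0.1,0,0,0,0,0,-0.4,0.1,0,0,0,0,0,0,0.1,0,0,0,0,0,0,0.1]

```text
time: 20.77
position: [0.5281, -0.2691, 0.1495]
tool_rot: [0.435, 0.901, -0.0, 0.001]
ft_force: [-0.2, 0.1, -1.9]
grip_width: 0.0236
grip_force: 40.0
```

Emit:
send_rows:
  increments: [0,0,0,0,0,-0.3,0.1,0,0,0,0,0,-0.2,0.1,0,0,0,0,0,-0.15,0.1,0,0,0,0,0,-0.1,0.1,0,0,0,0,0,-0.1,0.1,0,0,0,0,0,-0.05,0.1,0,0,0,0,0,0,0.1,0,0,0,0,0,0,0.1]

```text
time: 21.43
position: [0.5275, -0.2688, 0.1396]
tool_rot: [0.435, 0.9, -0.0, 0.0]
ft_force: [-0.2, -0.2, -1.5]
grip_width: 0.0234
grip_force: 40.0
```

Emit:
send_rows:
  increments: [0,0,0,0,0,-0.05,0.1,0,0,0,0,0,-0.05,0.1,0,0,0,0,0,0,0.1,0,0,0,0,0,0,0.1]

```text
time: 21.77
position: [0.5277, -0.2689, 0.1395]
tool_rot: [0.435, 0.901, -0.0, 0.0]
ft_force: [-1.0, 1.1, 5.6]
grip_width: 0.0235
grip_force: 40.0
```

Seated on the coaster. I open the fingers and rise.

Emit:
send_rows:
  increments: [0,0,0,0,0,0.08,0.1,0,0,0,0,0,0,0.4,0,0,0,0,0,0,0.7,0,0,0,0,0,0,0.7,0,0,0,0,0,0,0.7,0,0,0,0,0,0,0.7,0,0,0,0,0,0,0.7,0,0,0,0,0,1,0.7,0,0,0,0,0,2,0.7,0,0,0,0,0,3,0.7,0,0,0,0,0,3,0.7,0,0,0,0,0,3,0.7,0,0,0,0,0,0,0.7,0,0,0,0,0,0,0.7]

```text
time: 22.93
position: [0.5285, -0.2694, 0.2622]
tool_rot: [0.435, 0.901, -0.001, 0.003]
ft_force: [-0.5, 0.7, -0.8]
grip_width: 0.061
grip_force: 0.0
```

Run:
```python
from h import *
o=robot.get_obs();print(o['position'],o['ft_force'],o['grip_width'])
c=robot.camera('scene');cv2.imwrite('pics/s9.png',c['image'][...,::-1])
P=cloud(c)
for z0,z1,r in((.133,.17,.012),(.03,.11,.012)):
    m=(np.hypot(P[...,0]-.527,P[...,1]+.267)<.035)&(P[...,2]>z0)&(P[...,2]<z1)&(c['range_z']>0);f=fitc(P[m],r,[.527,-.267]);print(z0,m.sum(),f.x.round(4))
```

```text
[ 0.52852354 -0.26942124  0.26224968] [-0.46469466  0.66706581 -0.83426917] 0.06095379256188641
0.133 165 [ 0.5299 -0.2682]
0.03 299 [ 0.5282 -0.2688]
```

View pics/s9.png

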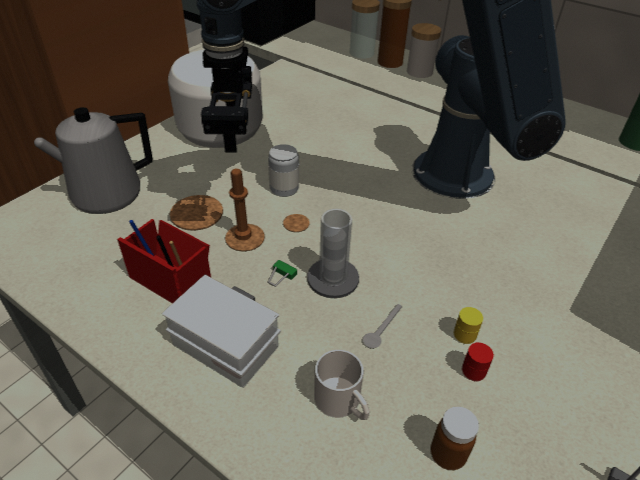

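The pusher stands on its coaster at (243,215), both cartridges are down in the tube at (335,250), and nothing else has moved.

```bash
python3 -c "
from rig import robot
print(robot.hand_in())"
```

```text
the job is handed in; nothing more can be done
None
```

The job is handed in: both cartridges were pressed down until the lower one reached the tube floor, held there at about 20 N for over a second, and the pusher is back upright on its coaster with nothing else moved.

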